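# Grease the brush-side bearing of the finishing spindle

## Robot

A 6-joint arm with a two-finger parallel gripper is mounted at the origin on the work surface. World frame = base frame: x ahead of the robot, y to its left, z up, the work surface at z = 0. Lengths are in mm, angles in rad, forces in N, time in s.
With the tool pointing down it reaches from about 275 to 750 mm from the base axis. Payload 10.2 kg.
Tool frame: the origin (TCP) lies midway between the tips of the shut fingers; the grasp point (between the pads) lies 19 mm behind it (ctrl.tcp_to_grasp is the z of the grasp point in the tool frame, in mm); z points along the fingers, y is the direction in which the jaws open and shut (so a half turn about z gives the same grasp; the last joint's range is limited). The gripper opens to 85 mm and grips with 20 to 120 N. Pads are 22 mm wide; open, the fingers measure 114 mm over their backs; the gripper's body (76 mm by 85 mm) begins 54 mm behind the grasp point. The pads swing forward as they close: fully open they stand 13 mm farther back than shut.
Start: joints at [0.956, 0.313, 1.498, -0, 1.331, -0.223], TCP at [200.486, 485.218, 231.294] pointing down, gripper open.
Joint ranges: [-2.94, 2.94], [-0.97, 2.17], [0.19, 2.56], [-1.23, 4.37], [0.02, 3.11], [-2.88, 2.88]. Speed limits (rad/s): [2.39, 2.39, 3.01, 3.14, 3.14, 3.14].

## Interface

Orientations are given as a unit quaternion [w, x, y, z].
In Python, from rig import sensors, capture, order, ctrl gives the robot as it stands. The module is installed in compiled form; this text tells all that it offers.
- The arm moves only by the tool play_rows, never from a script. Its argument "deltas" is a list of rows, each a list of 7 numbers: the shift along the world's x, y, z in units of 40 mm (1.0 is 40 mm), then the turn, a rotation vector about the world's x, y, z in units of 6 degrees (1.0 is 6 degrees), then the opening, from -1 (shut) to 1 (fully open). A call has 1 to 8 rows; each row shifts and turns the commanded pose from where the row before left it; what a row does not reach is not made up. A row lasts 1/12 s, in which the tool goes at most 41.7 mm and 7.16 degrees, less where a joint would pass 70% of its speed; a pose out of reach is approached as far as the arm can. A call is refused whole if a number of a shift passes 1 or a number of a turn 1, either way. A call with a gripper value outside its range is refused whole. The fingers move at their own pace and stop on an object; "squeeze" is the grip in N (left out, the last holds). Time passes only in rows, so rows that do not move let the fingers close. It gives the time, the measured TCP pose, the force and the opening at its end, in the units of the state.
- sensors.sense(): the state, without advancing time (a new reading comes with each control period).
- capture(name): name is "side" or "top"; returns a dict with "pixels" (420x560x3 uint8, red, green, blue), "z_map" (420x560 float32, mm along the optical axis (not along the pixel's ray), 0 where there is no reading), "fx", "fy", "cx", "cy" (pixels), "eye" and "rotation" of the camera in the world. Camera axes: x right, y down, z forward; pixel columns grow to the right and rows downward; lengths in mm; the calibration is good to about 2 mm. A picture is of the moment at which its call begins.
- order.finish_job(): hands the job in, once; it reports no verdict.
The state is a dict: "time_s": time; "joints": joint angles; "dq": joint speeds; "tau": joint torques, N m; "eef_pos": TCP position; "ee_rot": TCP orientation; "force": force on the tool from outside, world axes, zero at the start; "wrist_torque": the same for the moment, N m; "grip_width": opening from 0.0 (shut) to 1.0 (fully open).
Only numpy, scipy, OpenCV 4.12 (cv2) and the standard library are available. Lean on these libraries where they do the work, as an engineer would, in place of code of your own. Each camera call takes 0.05 s, during which the arm holds its last target. There are 200 camera calls.

## Task

Lift the push-type grease gun out of the tool block and grease the spindle bearing that sits beside the bristle brush: press the gun's coupler squarely onto that bearing's tilted ball nipple until it snaps on, then keep pushing so that the nozzle slides well over halfway into the gun against its spring. The program finishes while you still hold the gun pushed in like that on the nipple; leave the other things on the bench where they are.

Things in the scene. Friction and masses are not known exactly. Their poses are not given: they have to be found in the camera images.
- grease_gun: push-type grease gun, a round metal cylinder, 0.35 kg, standing nozzle-down in the tool block. Origin on its axis at the collar's underside, which rests on the block; z along the axis to the rear end (up at the start). Collar 36 mm wide, z 0 to 13 mm; barrel (grip here) 32 mm wide, z 13 to 90; rear cap 35 mm wide to z 103; coupler 20 mm wide (22 at the mouth) on a 10 mm tube, its mouth at z -56
- nozzle (a joint): how far tube and coupler have slid into the gun (m): 0 fully out (start), 0.014 fully in. A preloaded spring pushes it out: it starts to move at 8 N and takes 16.4 N fully in (600 N/m). Well over halfway is 8 mm or more. Snapping onto a nipple takes about 9 N
- coupler_mouth (a point): centre of the coupler's open mouth, z along the gun's axis towards its rear end. The bore is 13 mm wide (mouth flared to 15 mm), 13.2 mm deep to the seal; four spring jaws inside part over the nipple's ball and close behind it
- coupler_seat (a point): point on the coupler's axis 9.2 mm inside the mouth, z along the gun's axis: where the centre of the nipple's ball lies when the coupler has snapped fully on
- nipple_left: ball-head grease nipple on the spindle's left (+y) bearing: 8 mm ball on a 4 mm neck. Origin at the ball's centre, about 160 mm above the bench; z points outward along the nipple, which leans 30 degrees from upright towards the spindle's front (the robot). The neck is free for 12 mm below the ball's centre, then comes a 14 mm hexagon
- nipple_right: the same on the right (-y side) bearing, 140 mm from the other nipple along the shaft
- brush: bristle brush wheel on one end of the spindle's shaft (either end), diameter 120 mm, 46 mm wide, shaft axis along its y, 115 mm above the bench. Origin at its centre; its centre is about 95 mm from the nipple beside it and more than 220 mm from the other one
- drum: cork-covered scouring drum on the shaft's other end, diameter 76 mm, 50 mm wide. Origin at its centre on the shaft axis
- spindle: green cast pedestal, 170 x 250 mm, bolted to the bench, with two grey pillow-block bearings and a 20 mm shaft along its y, 115 mm up; a pulley of diameter 68 mm in the middle. Origin at the centre of its underside; front is -x
- tool_block: wooden tool block, 200 x 68 x 78 mm high, fixed. The gun's hole, 28 mm wide and 72 mm deep, is 64 mm from its centre towards -x; lift the gun more than 56 mm to clear it. An awl and a screwdriver stand in it at +18 and +70 mm along x, handles reaching 87 mm above its top. Origin at the centre of its underside
- hammer: hammer with wooden handle, 260 mm, lying on the bench; origin under its middle. Leave it alone
- thread_spool: spool of dark thread, diameter 52 mm, 60 mm tall, standing; origin at its underside. Leave it alone
- polish_tin: flat metal tin, diameter 72 mm, 32 mm tall; origin at its underside. Leave it alone
- shoe_last: wooden shoe last, 245 x 88 x 94 mm, sole down; origin under its middle. Leave it alone

How it is judged (in metres and radians):
On the way, in this order (a step that is already met when the one before it is completed fails the run):
1. the gun is held clear of the tool block, its coupler above the block's top (height (world z) of coupler_mouth above 0.09 m and contact force between the fingers and grease_gun above 2 N), for 0.2 s.
2. the coupler has snapped fully and squarely onto the nipple beside the brush (((distance between brush and nipple_left below 0.15 m and distance between coupler_seat and nipple_left below 0.0035 m and angle between the z axis of coupler_seat and the z axis of nipple_left, either way round below 0.14 rad) or (distance between brush and nipple_right below 0.15 m and distance between coupler_seat and nipple_right below 0.0035 m and angle between the z axis of coupler_seat and the z axis of nipple_right, either way round below 0.14 rad))), for 0.2 s.
At the end, for the whole second after the job is handed in: The coupler is snapped onto the nipple beside the brush (seat point within 3.5 mm of the ball's centre, gun axis within 8 degrees of the nipple's), the nozzle is pushed in by more than 8 mm of its 14 mm and still, and the fingers hold the gun (((distance between brush and nipple_left below 0.15 m and distance between coupler_seat and nipple_left below 0.0035 m and angle between the z axis of coupler_seat and the z axis of nipple_left, either way round below 0.14 rad) or (distance between brush and nipple_right below 0.15 m and distance between coupler_seat and nipple_right below 0.0035 m and angle between the z axis of coupler_seat and the z axis of nipple_right, either way round below 0.14 rad)) and value of joint nozzle above 0.008 m and velocity of joint nozzle below 0.01 m/s and contact force between the fingers and grease_gun above 2 N); the arm keeps its last pose, push and grip.
It fails at once if a bystander (hammer, spool, tin, last) is moved by more than 25 mm (distance of any of hammer, thread_spool, polish_tin, shoe_last from where it was at the start of the episode above 0.025 m).
It also fails if it takes over 38 s, if anything falls off the work surface, if the arm or the gripper's body presses on something with over 40 N, if the wrist force passes 120 N, or if a joint passes its speed limit or range.

## Working session

There is one attempt and no reset: what is moved stays moved. The work goes in short steps, Python scripts to look and compute and a tool call to move; the robot and the scene stay as the last step left them, time stands still between calls to the robot, and variables do not carry over. Pictures are saved under pics/ and viewed, about 8 in all and at most 12, crops included, and the job is handed in when it is done.

Besides the shell and the picture viewer there is one more tool, called by a JSON object that holds its "op" and its "data", one argument or row to a line. play_rows: Moves the arm, as the interface text tells. Its arguments: {"type":"object","properties":{"deltas":{"type":"array","items":{"type":"array","items":{"type":"number"}}},"squeeze":{"type":"number"}},"required":["deltas"]}

```bash
mkdir -p pics; cat > h.py <<'E'
import numpy as np, cv2
from rig import sensors, capture, order, ctrl
def pts(c):
    z=c["z_map"].astype(float); v,u=np.indices(z.shape)
    P=np.stack([(u-c["cx"])/c["fx"]*z,(v-c["cy"])/c["fy"]*z,z],-1)
    W=P@np.array(c["rotation"]).T+np.array(c["eye"]); W[z==0]=np.nan
    return W
def proj(c,p):
    q=np.array(c["rotation"]).T@(np.array(p)-np.array(c["eye"]))
    return q[0]/q[2]*c["fx"]+c["cx"], q[1]/q[2]*c["fy"]+c["cy"]
E
python3 - <<'E'
from h import *
for n in("top","side"):
    c=capture(n); cv2.imwrite(f"pics/{n}0.png",c["pixels"][...,::-1]); np.savez(n+"0.npz",**c)
    print(n,c["eye"],np.round(c["rotation"],3).tolist(),c["fx"],c["cx"],c["cy"])
print(sensors.sense(), ctrl.tcp_to_grasp)
E
```

```text
top [ 452.12532809    7.36644517 1605.22121604] [-0.039, 0.712, -0.701, 0.026] 508.7656693657363 282.6950479185918 209.95118434326093
side [370.85182776 718.49351036 871.21666085] [0.051, -0.145, 0.912, -0.381] 415.9091651844726 276.35481230417525 212.19258397630963
{'time_s': 0.1, 'joints': array([ 9.55562078e-01,  3.13402865e-01,  1.49834452e+00,  1.01731432e-05,
        1.33097238e+00, -2.23383004e-01]), 'dq': array([ 0.00086616, -0.000942  , -0.00244787, -0.00074211, -0.00157503,
        0.0005803 ]), 'tau': array([ 3.22045227e-03, -4.12903190e+01, -2.60141838e+01, -1.42639924e-04,
        3.05515176e-03,  2.16598409e-05]), 'eef_pos': array([200.37034003, 485.02588809, 230.79402651]), 'ee_rot': array([-2.33953949e-04,  1.94675688e-01,  9.80867503e-01, -5.12727711e-04]), 'force': array([-1.21917006,  0.40144358,  0.18766514]), 'wrist_torque': array([ 0.03977051,  0.01358456, -0.0211133 ]), 'grip_width': 0.9995576557309895} -18.700000000000003
```

View pics/top0.png

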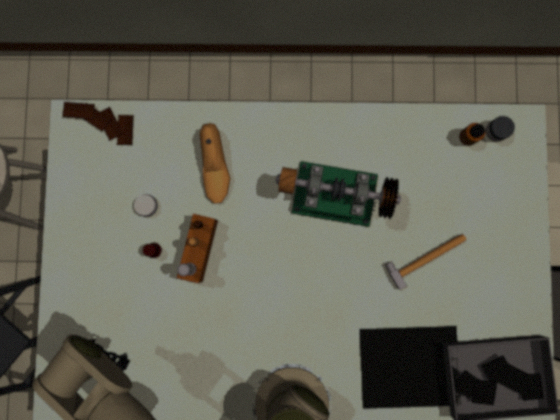

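View pics/side0.png

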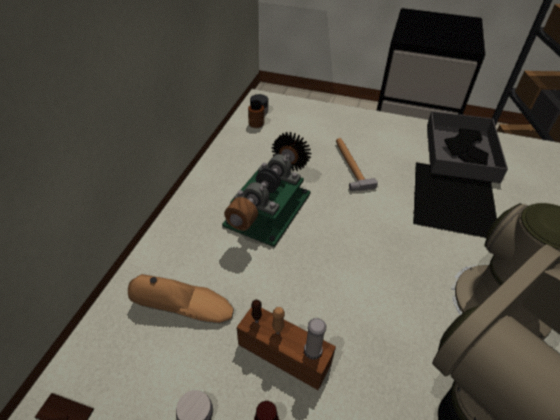

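The brush wheel is at the right in the top view (~(390,198)), so the nipple I want is the right (-y) one, near (362,182). The gun stands at (187,268) in the top view and (316,338) in the side view. Next I measure from enlarged crops.

```bash
python3 - <<'E'
from h import *
ims=[]
T=np.load("top0.npz");S=np.load("side0.npz")
W=pts(T);V=pts(S)
# gun top cap
for n,w in(("top",W),("side",V)):
    m=(np.abs(w[...,2]-181)<4)&(w[...,1]>200)&(w[...,1]<350)&(w[...,0]>200)&(w[...,0]<420)
    p=w[m]; print(n,"cap",m.sum(),p.mean(0) if len(p) else 0,p.min(0),p.max(0))
    k=(np.abs(w[...,2]-78)<4)&(w[...,1]>130)&(w[...,1]<370)&(w[...,0]>200)&(w[...,0]<500)
    q=w[k][:,:2].astype(np.float32); print("block",len(q),cv2.minAreaRect(q))
    b=(w[...,2]>10)&(w[...,2]<25)&(w[...,1]>-250)&(w[...,1]<20)&(w[...,0]>380)&(w[...,0]<680)
    q=w[b][:,:2].astype(np.float32); print("base",len(q),cv2.minAreaRect(q), np.median(w[b][:,2]))
    g=(w[...,2]>135)&(w[...,1]>-350)&(w[...,1]<60)&(w[...,0]>400)&(w[...,0]<650)
    print("high",[list(np.round(x)) for x in w[g]][:60])
a=cv2.resize(T["pixels"][150:236,265:415,::-1],None,fx=5.2,fy=5.2,interpolation=cv2.INTER_CUBIC)
cv2.imwrite("pics/c1.png",cv2.convertScaleAbs(a,alpha=1.8))
a=cv2.resize(S["pixels"][125:255,215:325,::-1],None,fx=4.6,fy=4.6,interpolation=cv2.INTER_CUBIC)
cv2.imwrite("pics/c2.png",cv2.convertScaleAbs(a,alpha=1.8))
E
```

```text
Traceback (most recent call last):
  File "h.py", line 6, in pts
    W=P@np.array(c["rotation"]).T+np.array(c["eye"]); W[z==0]=np.nan
      ~^~~~~~~~~~~~~~~~~~~~~~~~~~
ValueError: matmul: Input operand 1 has a mismatch in its core dimension 0, with gufunc signature (n?,k),(k,m?)->(n?,m?) (size 4 is different from 3)
```

```bash
cat > h.py <<'E'
import numpy as np, cv2
from scipy.spatial.transform import Rotation as R
from rig import sensors, capture, order, ctrl
def rot(c): return R.from_quat(np.array(c["rotation"]),scalar_first=True).as_matrix()
def pts(c):
    z=c["z_map"].astype(float); v,u=np.indices(z.shape)
    P=np.stack([(u-c["cx"])/c["fx"]*z,(v-c["cy"])/c["fy"]*z,z],-1)
    W=P@rot(c).T+np.array(c["eye"]); W[z==0]=np.nan
    return W
def proj(c,p):
    q=rot(c).T@(np.array(p)-np.array(c["eye"]))
    return q[0]/q[2]*c["fx"]+c["cx"], q[1]/q[2]*c["fy"]+c["cy"]
def ray(c,u,v):
    d=rot(c)@np.array([(u-c["cx"])/c["fx"],(v-c["cy"])/c["fy"],1.]); return np.array(c["eye"]),d/np.linalg.norm(d)
def tri(*rs):  # least squares intersection, residuals
    A=[np.eye(3)-np.outer(d,d) for o,d in rs]
    x=np.linalg.solve(sum(A),sum(a@o for a,(o,d) in zip(A,rs)))
    return x,[np.linalg.norm(a@(x-o)) for a,(o,d) in zip(A,rs)]
E
python3 - <<'E'
from h import *
T=np.load("top0.npz");S=np.load("side0.npz")
print(rot(T).round(2).tolist(),rot(S).round(2).tolist())
W=pts(T);V=pts(S)
for n,w in(("top",W),("side",V)):
    print("bench z",np.nanmedian(w[180:260,400:,2] if n=="top" else w[250:350,330:400,2]))
    m=(np.abs(w[...,2]-181)<5)&(w[...,1]>200)&(w[...,1]<350)&(w[...,0]>200)&(w[...,0]<420)
    p=w[m]; print(n,"cap",m.sum()); 
    if len(p): print(p.mean(0),p.min(0),p.max(0))
    k=(np.abs(w[...,2]-78)<4)&(w[...,1]>130)&(w[...,1]<370)&(w[...,0]>200)&(w[...,0]<500)
    q=w[k][:,:2].astype(np.float32); print("block",len(q),cv2.minAreaRect(q))
    b=(w[...,2]>8)&(w[...,2]<30)&(w[...,1]>-290)&(w[...,1]<20)&(w[...,0]>380)&(w[...,0]<680)
    q=w[b][:,:2].astype(np.float32); print("base",len(q),cv2.minAreaRect(q), np.median(w[b][:,2]))
    g=(w[...,2]>138)&(w[...,1]>-270)&(w[...,1]<60)&(w[...,0]>400)&(w[...,0]<650)
    vu=np.argwhere(g)
    print("high",[(int(j),int(i),*np.round(w[i,j]).astype(int).tolist()) for i,j in vu][:70])
a=cv2.resize(T["pixels"][150:236,265:415,::-1],None,fx=5.2,fy=5.2,interpolation=cv2.INTER_CUBIC)
cv2.imwrite("pics/c1.png",cv2.convertScaleAbs(a,alpha=1.8))
a=cv2.resize(S["pixels"][125:255,215:325,::-1],None,fx=4.6,fy=4.6,interpolation=cv2.INTER_CUBIC)
cv2.imwrite("pics/c2.png",cv2.convertScaleAbs(a,alpha=1.8))
E
```

```text
[[0.02, -1.0, 0.09], [-1.0, -0.01, 0.02], [-0.02, -0.09, -1.0]] [[-0.95, -0.22, 0.2], [-0.3, 0.67, -0.68], [0.02, -0.71, -0.7]]
bench z 0.36011215560210985
top cap 80
[409.40366212 309.66869194 180.51101789] [396.58693232 294.94763364 176.23249081] [419.20555879 326.63035177 185.75929562]
block 527 ((442.032958984375, 303.5476379394531), (69.64814758300781, 130.61985778808594), 77.85340118408203)
base 988 ((531.6884765625, -134.91607666015625), (297.8408203125, 306.7156982421875), 1.0089784860610962) 14.008203495285898
high [(284, 189, 648, 31, 140), (286, 189, 648, 25, 143), (287, 189, 648, 22, 142), (290, 189, 648, 14, 140), (292, 189, 648, 8, 141), (308, 189, 649, -38, 142), (309, 189, 649, -41, 141), (310, 189, 649, -44, 141), (311, 189, 649, -47, 141), (312, 189, 648, -50, 150), (313, 189, 647, -52, 152), (314, 189, 648, -56, 145), (315, 189, 647, -58, 153), (316, 189, 648, -61, 147), (317, 189, 648, -64, 149), (318, 189, 648, -67, 146), (334, 189, 649, -113, 150), (335, 189, 649, -116, 148), (337, 189, 650, -122, 141), (339, 189, 650, -128, 141), (340, 189, 649, -130, 151), (34
[... 3017 characters left out ...]
 (297, 141, 608, -266, 164), (298, 141, 604, -264, 166), (302, 141, 594, -270, 165), (283, 142, 649, -261, 155), (284, 142, 646, -264, 153), (285, 142, 642, -260, 156), (286, 142, 639, -258, 159), (287, 142, 637, -262, 157), (288, 142, 631, -252, 164), (289, 142, 629, -255, 163), (290, 142, 627, -259, 161), (292, 142, 620, -257, 163), (293, 142, 618, -258, 163), (296, 142, 609, -258, 166), (297, 142, 605, -254, 170), (298, 142, 602, -254, 170), (301, 142, 596, -268, 162), (302, 142, 592, -263, 166), (283, 143, 649, -263, 150), (284, 143, 646, -264, 150), (286, 143, 638, -257, 156), (287, 143, 637, -263, 152), (288, 143, 632, -257, 157), (289, 143, 629, -257, 158), (290, 143, 626, -256, 159)]
```

View pics/c1.png

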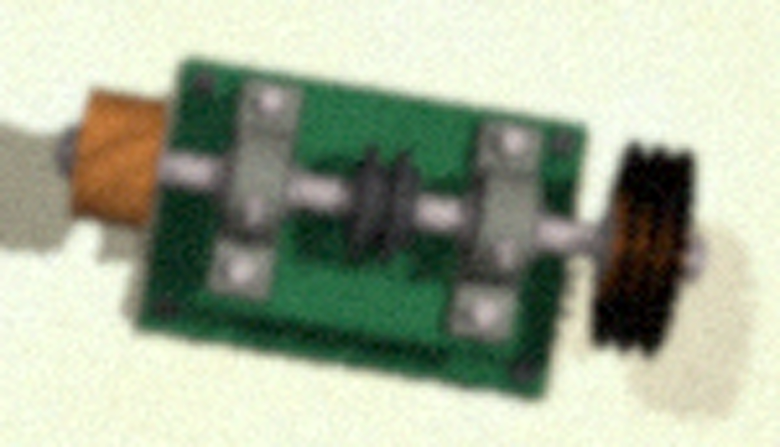

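View pics/c2.png

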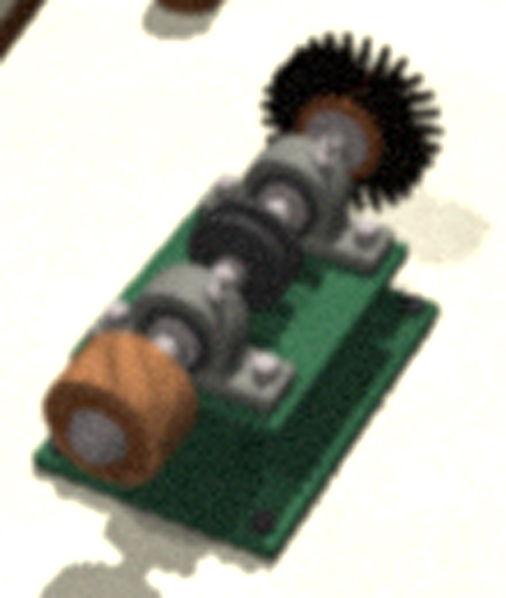

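The crops show the nipple balls as bright spots. The right one is at about (362,198) in the top view and (286,157) in the side view. The left one is at about (314,190) and (263,186). I refine the centroids and triangulate both.

```bash
python3 - <<'E'
from h import *
T=np.load("top0.npz");S=np.load("side0.npz")
def cen(c,u,v,r=3):
    g=cv2.cvtColor(c["pixels"],cv2.COLOR_RGB2GRAY).astype(float)
    u0,v0=int(round(u)),int(round(v)); p=g[v0-r:v0+r+1,u0-r:u0+r+1]
    print(p.astype(int).tolist()); 
    w=np.clip(p-np.percentile(p,70),0,None); jj,ii=np.meshgrid(range(-r,r+1),range(-r,r+1))
    return u0+(w*jj).sum()/w.sum(), v0+(w*ii).sum()/w.sum()
N={}
for n,a,b in(("R",(362,198),(285.5,157.2)),("L",(314,190),(263,185.5))):
    ca,cb=cen(T,*a),cen(S,*b); N[n],r=tri(ray(T,*ca),ray(S,*cb)); print(n,np.round(ca,1),np.round(cb,1),N[n].round(1),np.round(r,1))
d=N["L"]-N["R"]; print(np.linalg.norm(d),d,np.degrees(np.arctan2(-d[0],d[1])))
# green base yaw from both views, plane z~14
for n,c in(("T",T),("S",S)):
    p=c["pixels"].astype(int); m=(p[...,1]>p[...,0]*1.5)&(p[...,1]>p[...,2]*1.2)&(p[...,1]>20); m=m.astype(np.uint8)
    k,l,st,_=cv2.connectedComponentsWithStats(m); i=1+st[1:,4].argmax(); print(st[i])
    q=[]
    for u,v in np.argwhere(l==i)[:,::-1]:
        o,dd=ray(c,u,v); t=(13-o[2])/dd[2]; q.append((o+t*dd)[:2])
    print(n,cv2.minAreaRect(np.float32(q)))
for n,c in(("T",T),("S",S)):
    w=pts(c); m=(w[...,2]>72)&(w[...,2]<84)&(w[...,1]>220)&(w[...,1]<380)&(w[...,0]>360)&(w[...,0]<620)
    print(n,m.sum(),cv2.minAreaRect(w[m][:,:2].astype(np.float32)))
    for lo,hi in((100,110),(120,130),(140,150),(160,166),(170,190)):
        m=(w[...,2]>lo)&(w[...,2]<hi)&(w[...,1]>270)&(w[...,1]<350)&(w[...,0]>360)&(w[...,0]<450);q=w[m]
        if len(q): print(lo,len(q),q.mean(0).round(1),q.min(0).round(1),q.max(0).round(1))
E
```

```text
[[69, 68, 68, 74, 72, 73, 72], [65, 68, 73, 76, 80, 70, 71], [52, 67, 79, 83, 78, 71, 66], [48, 64, 73, 82, 74, 69, 60], [46, 55, 70, 80, 74, 62, 57], [42, 52, 66, 75, 65, 57, 51], [42, 44, 55, 60, 59, 45, 43]]
[[55, 59, 68, 65, 66, 68, 60], [68, 75, 83, 73, 76, 75, 64], [85, 87, 90, 70, 74, 72, 58], [87, 91, 86, 68, 58, 58, 49], [87, 97, 85, 63, 59, 60, 44], [79, 90, 86, 72, 67, 61, 46], [67, 73, 70, 63, 65, 59, 53]]
R [362.2 197.3] [284.1 157.3] [ 624.9 -193.5  152.7] [0.2 0.2]
[[66, 71, 74, 75, 75, 70, 75], [62, 71, 79, 81, 76, 69, 65], [58, 69, 80, 83, 73, 67, 64], [52, 64, 77, 81, 73, 67, 65], [44, 59, 75, 77, 65, 57, 55], [41, 57, 69, 67, 59, 53, 50], [40, 48, 52, 47, 47, 45, 45]]
[[56, 74, 98, 105, 100, 77, 60], [80, 88, 101, 103, 102, 88, 62], [86, 92, 89, 83, 82, 76, 58], [89, 94, 84, 65, 60, 56, 44], [94, 97, 84, 56, 54, 51, 39], [83, 91, 79, 64, 60, 58, 43], [67, 75, 71, 62, 61, 59, 54]]
L [313.9 188.9] [262.4 184.4] [644.5 -55.1 160. ] [2.3 2.3]
139.9010390018201 [ 19.58861044 138.33169453   7.27525558] -8.059843656474374
[ 292  187   81   39 1424]
T ((614.0381469726562, 
[... 322 characters left out ...]
00 7 [416.4 297.3 104.9] [402.8 294.7 100.1] [429.2 301.4 108.3]
120 4 [418.7 301.5 123.9] [400.7 294.2 120.8] [429.3 310.  127.5]
140 7 [416.8 296.6 144.4] [406.9 293.3 140.1] [426.9 301.8 149.6]
170 123 [413.4 309.2 179.9] [396.3 293.2 170.8] [430.  326.6 188.6]
S 2342 ((471.8554382324219, 296.609375), (70.2463150024414, 200.75424194335938), 77.34686279296875)
100 40 [408.4 322.9 105.2] [393.5 312.  100.2] [423.3 326.8 109.9]
120 40 [407.4 323.2 124.9] [393.4 312.2 120. ] [422.2 327.5 130. ]
140 42 [408.5 322.5 145. ] [394.6 313.2 140.5] [424.9 327.5 149.6]
160 26 [408.2 323.5 162.8] [394.5 316.9 160.5] [422.9 326.5 166. ]
170 274 [409.1 314.  179.7] [392.5 293.  170.1] [426.2 328.5 186.3]
```

```bash
python3 - <<'E'
from h import *
out=[]
for n,cs in(("top",((362,197),(314,189))),("side",((285,158),(262,186)))):
    a=[];z=[]
    for i in range(6):
        c=capture(n);a.append(c["pixels"].astype(float));z.append(c["z_map"])
    m=np.mean(a,0); c["pixels"]=m; c["z_map"]=np.median(z,0); np.savez(n+"A.npz",**c)
    row=[]
    for u,v in cs:
        p=np.clip(m[v-8:v+9,u-11:u+12,::-1]*2,0,255).astype(np.uint8)
        row.append(cv2.resize(p,None,fx=17,fy=17,interpolation=cv2.INTER_NEAREST))
    out.append(np.hstack(row))
    w=pts(c); u,v=cs[0]
    print(n); print(np.round(w[v-5:v+6,u-5:u+6,2]).astype(int))
    print(np.round(w[v-5:v+6,u-5:u+6,0]).astype(int))
cv2.imwrite("pics/nip.png",np.vstack(out))
E
```

```text
top
[[150 148 148 150 145 147 148 147 147 150 147]
 [148 146 150 149 149 146 151 151 148 147 148]
 [146 149 148 144 145 147 148 145 148 147 139]
 [144 144 147 144 151 151 146 146 147 148 139]
 [145 143 142 152 151 153 146 144 146 144 130]
 [140 143 143 150 154 150 150 144 144 145 127]
 [141 141 144 149 158 151 152 143 144 141 125]
 [141 140 136 148 164 166 140 140 142 131 118]
 [134 134 137 136 164 164 138 139 139  83  15]
 [133 133 130 133 134 134 134 138 133  83  12]
 [127 125 130 128 129 130 132 133  81  80  13]]
[[641 641 641 641 641 641 641 641 641 641 642]
 [638 638 638 638 638 638 638 638 638 639 639]
 [635 635 635 636 636 635 635 636 635 636 637]
 [633 633 632 633 632 632 633 633 633 633 634]
 [630 630 630 629 629 629 630 630 630 630 632]
 [627 627 627 626 626 626 626 627 627 627 629]
 [624 624 624 624 623 623 623 624 624 625 627]
 [622 622 622 621 619 619 622 622 622 623 625]
 [619 619 619 619 616 616 619 619 619 626 633]
 [617 617 617 617 617 617 617 616 617 623 631]
 [614 615 614 614 614 614 614 614 620 620 627]]
side
[[114 116 120 120 122 122 123 127 126 127 130]
 [111 11
[... 280 characters left out ...]
147 146 149 149 150 149 148 139 102 104]
 [147 146 147 143 146 146 146 140 138 137  98]
 [144 146 146 144 142 142 140 139 136 135 132]
 [142 143 145 143 143 142 140 137 136 133 132]]
[[656 653 649 645 642 639 636 632 629 626 622]
 [656 653 648 645 642 638 634 631 629 625 623]
 [640 638 635 645 640 635 632 630 613 625 622]
 [639 637 634 631 629 634 631 615 612 610 622]
 [638 635 632 630 628 625 630 615 612 623 621]
 [637 634 631 629 624 622 618 615 624 622 621]
 [635 632 630 627 623 621 618 616 616 622 622]
 [634 631 629 626 623 620 617 615 615 625 621]
 [633 631 628 626 622 620 617 617 615 612 622]
 [632 629 627 624 622 620 618 616 614 612 610]
 [632 629 626 623 621 619 617 615 613 611 608]]
```

View pics/nip.png

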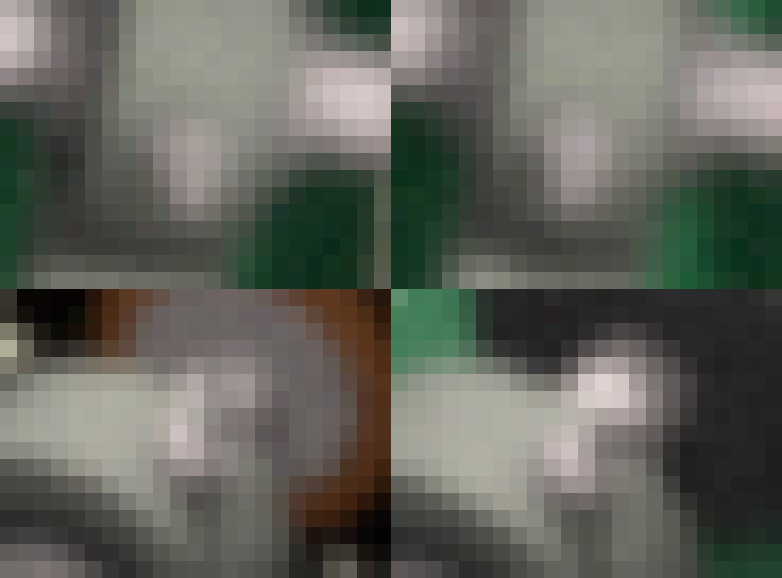

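```bash
python3 - <<'E'
from h import *
T=np.load("topA.npz");S=np.load("sideA.npz");W=pts(T);V=pts(S)
for n,a,b in(("R",(361.5,199.4),(287.8,155.5)),("L",(313.5,191.4),(263,183.2))):
    x,r=tri(ray(T,*a),ray(S,*b)); print(n,x.round(1),np.round(r,1))
for n,c,w,z0,boxes in(("T",T,W,158,((355,368,193,206),(308,320,184,197))),("S",S,V,158,((282,294,150,162),(256,269,177,190)))):
    for u0,u1,v0,v1 in boxes:
        q=w[v0:v1,u0:u1]; m=q[...,2]>159 if n=="T" else q[...,2]>157
        vu=np.argwhere(m); d=ray(c,u0+vu[:,1].mean(),v0+vu[:,0].mean())[1]
        print(n,len(vu),vu.mean(0)[::-1]+[u0,v0],(q[m].mean(0)+2.8*d).round(1))
# shaft/pillow axis: bearing dome profile along, top view: highest points of dome
E
```

```text
R [ 615.7 -190.4  163.9] [2.2 2.2]
L [639.1 -53.2 166.6] [0.6 0.6]
T 4 [361.5 199.5] [ 617.8 -190.3  161.8]
T 7 [312.71428571 191.        ] [640.4 -51.3 161. ]
S 6 [287.83333333 156.16666667] [ 613.4 -191.2  161.1]
S 7 [264.         185.28571429] [636.6 -51.7 161.4]
```

{"op": "play_rows", "data": {
  "deltas": [
    [0.658, -0.5475, 0, 0, 0, 0.21, 1],
    [0.658, -0.5475, 0, 0, 0, 0.21, 1],
    [0.658, -0.5475, 0, 0, 0, 0.21, 1],
    [0.658, -0.5475, 0, 0, 0, 0.21, 1],
    [0.658, -0.5475, 0, 0, 0, 0.21, 1],
    [0.658, -0.5475, 0, 0, 0, 0.21, 1],
    [0.658, -0.5475, 0, 0, 0, 0.21, 1],
    [0.658, -0.5475, 0, 0, 0, 0.21, 1]
  ]
}}

```text
time_s: 1.37
eef_pos: [412.1, 308.7, 231.4]
ee_rot: [0.0, 0.107, 0.994, 0.0]
force: [0.5, -0.6, -0.6]
grip_width: 0.996
```

{"op": "play_rows", "data": {
  "deltas": [
    [0, 0, -0.7, 0, 0, 0, 1],
    [0, 0, -0.7, 0, 0, 0, 1],
    [0, 0, -0.7, 0, 0, 0, 1],
    [0, 0, -0.68, 0, 0, 0, 1],
    [0, 0, 0, 0, 0, 0, 1]
  ]
}}

```text
time_s: 1.78
eef_pos: [408.8, 308.8, 115.7]
ee_rot: [-0.004, 0.108, 0.994, -0.002]
force: [0.4, -0.8, -0.7]
grip_width: 1.001
```

```bash
python3 - <<'E'
from h import *
a=capture("side");p=a["pixels"][260:400,230:400,::-1]
b=capture("top");q=b["pixels"][220:320,140:240,::-1]
p=cv2.resize(p,(480,395),interpolation=2);q=cv2.resize(q,(395,395),interpolation=2)[:, :310]
cv2.imwrite("pics/g.png",cv2.convertScaleAbs(np.hstack([p,q]),alpha=1.8)); print(sensors.sense()["force"],sensors.sense()["eef_pos"])
E
```

```text
[0.20941492 0.58151919 0.71825806] [411.15553514 310.0746582  120.56862414]
```

View pics/g.png

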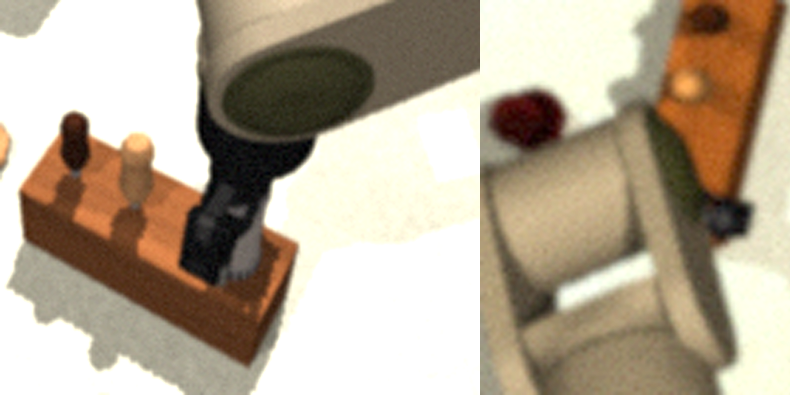

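The picture shows the near finger at crop (208,245) in front of the gun (~(240,270)), and the offset fits the parallax. I close the fingers.

{"op": "play_rows", "data": {
  "deltas": [
    [0, 0, 0, 0, 0, 0, -1],
    [0, 0, 0, 0, 0, 0, -1],
    [0, 0, 0, 0, 0, 0, -1],
    [0, 0, 0, 0, 0, 0, -1],
    [0, 0, 0, 0, 0, 0, -1],
    [0, 0, 0, 0, 0, 0, -1],
    [0, 0, 0, 0, 0, 0, -1],
    [0, 0, 0, 0, 0, 0, -1]
  ],
  "squeeze": 90
}}

```text
time_s: 2.55
eef_pos: [411.4, 310.0, 121.1]
ee_rot: [0.001, 0.108, 0.994, 0.0]
force: [-0.7, -1.0, 6.5]
grip_width: 0.351
```

{"op": "play_rows", "data": {
  "deltas": [
    [0, 0, 0.5, 0, 0, 0, -1],
    [0, 0, 0.7, 0, 0, 0, -1],
    [0, 0, 0.7, 0, 0, 0, -1],
    [0, 0, 0.7, 0, 0, 0, -1],
    [0, 0, 0.7, 0, 0, 0, -1],
    [0, 0, 0.7, 0, 0, 0, -1],
    [0, 0, 0.25, 0, 0, 0, -1],
    [0, 0, 0, 0, 0, 0, -1]
  ]
}}

```text
time_s: 3.22
eef_pos: [411.5, 310.3, 291.8]
ee_rot: [0.002, 0.108, 0.994, 0.001]
force: [-0.6, -0.3, -3.0]
grip_width: 0.357
```

```bash
python3 - <<'E'
from h import *
from rig import sensors
s=sensors.sense();print(s)
E
```

```text
{'time_s': 3.2167, 'joints': array([ 4.18454080e-01,  2.52498726e-01,  1.41998028e+00, -1.63830615e-05,
        1.46525490e+00, -9.36568386e-01]), 'dq': array([-0.0020274 ,  0.03863135,  0.08437981,  0.00045075, -0.04878301,
       -0.00016645]), 'tau': array([ 2.00230570e-02, -4.19512153e+01, -2.93953353e+01,  4.07023499e-04,
        4.96857371e-01, -1.94818386e-05]), 'eef_pos': array([411.54048973, 310.29770152, 291.83710212]), 'ee_rot': array([1.67232744e-03, 1.07676716e-01, 9.94184089e-01, 9.62219969e-04]), 'force': array([-0.6151452 , -0.28714728, -3.03355974]), 'wrist_torque': array([ 0.00607102, -0.01995315,  0.02660019]), 'grip_width': 0.35650783441769723}
```

{"op": "play_rows", "data": {
  "deltas": [
    [0.22, -0.766, 0, -0.049, -0.309, 0, -1],
    [0.22, -0.766, 0, -0.049, -0.309, 0, -1],
    [0.22, -0.766, 0, -0.049, -0.309, 0, -1],
    [0.22, -0.766, 0, -0.049, -0.309, 0, -1],
    [0.22, -0.766, 0, -0.049, -0.309, 0, -1],
    [0.22, -0.766, 0, -0.049, -0.309, 0, -1],
    [0.22, -0.766, 0, -0.049, -0.309, 0, -1],
    [0.22, -0.766, 0, -0.049, -0.309, 0, -1]
  ]
}}

```text
time_s: 3.88
eef_pos: [480.8, 63.5, 287.7]
ee_rot: [0.129, 0.107, 0.986, -0.007]
force: [1.7, 0.2, -3.1]
grip_width: 0.347
```

{"op": "play_rows", "data": {
  "deltas": [
    [0.22, -0.766, 0, -0.049, -0.309, 0, -1],
    [0.22, -0.766, 0, -0.049, -0.309, 0, -1],
    [0.22, -0.766, 0, -0.049, -0.309, 0, -1],
    [0.22, -0.766, 0, -0.049, -0.309, 0, -1],
    [0.22, -0.766, 0, -0.049, -0.309, 0, -1],
    [0.22, -0.766, 0, -0.049, -0.309, 0, -1],
    [0.22, -0.766, -0.2, -0.049, -0.309, 0, -1],
    [0.22, -0.766, -0.2, -0.049, -0.309, 0, -1]
  ]
}}

```text
time_s: 4.55
eef_pos: [551.2, -181.6, 271.5]
ee_rot: [0.258, 0.105, 0.96, -0.012]
force: [0.8, 0.4, -4.0]
grip_width: 0.352
```

{"op": "play_rows", "data": {
  "deltas": [
    [0, 0, 0, 0, 0, 0, -1],
    [0, 0, 0, 0, 0, 0, -1],
    [0, 0, 0, 0, 0, 0, -1]
  ]
}}

```text
time_s: 4.8
eef_pos: [551.2, -179.7, 272.3]
ee_rot: [0.257, 0.104, 0.961, -0.012]
force: [0.0, -0.1, -2.7]
grip_width: 0.356
```

```bash
cat > look.py <<'E'
from h import *
import sys
k=sys.argv[1]; s=sensors.sense()
Rt=R.from_quat(s["ee_rot"],scalar_first=True).as_matrix(); p=s["eef_pos"]; print(p.round(1),"toolz",Rt[:,2].round(3),"force",s["force"].round(1),"grip",s["grip_width"])
for n in("top","side"):
    a=[];z=[]
    for i in range(4): c=capture(n);a.append(c["pixels"].astype(float));z.append(c["z_map"])
    c["pixels"]=np.mean(a,0);c["z_map"]=np.median(z,0);np.savez(f"{n}{k}.npz",**c)
    m=p+Rt[:,2]*98.6; print(n,"mouth px",proj(c,m),"tcp",proj(c,p),"ball",proj(c,[615.5,-190.7,161.5]))
ims=[]
for n in("top","side"):
    c=np.load(f"{n}{k}.npz"); u,v=proj(c,p+Rt[:,2]*80); u=int(u);v=int(v)
    q=np.clip(c["pixels"][v-30:v+30,u-32:u+32,::-1]*2,0,255).astype(np.uint8); print(n,"crop origin",u-32,v-30)
    ims.append(cv2.resize(q,None,fx=6.2,fy=6.2,interpolation=cv2.INTER_CUBIC))
cv2.imwrite(f"pics/l{k}.png",np.hstack(ims))
E
python3 look.py B
```

```text
[ 551.2 -179.7  272.3] toolz [ 0.492 -0.077 -0.867] force [ 0.  -0.1 -2.7] grip 0.3556467552198696
top mouth px (np.float64(361.61943677123844), np.float64(204.9337883238237)) tcp (np.float64(363.1807083987188), np.float64(219.9892789821581)) ball (np.float64(361.6264596156913), np.float64(200.3320625610519))
side mouth px (np.float64(292.5533576601816), np.float64(150.4777231185665)) tcp (np.float64(311.33239799939423), np.float64(128.72413170398812)) ball (np.float64(287.0880252864282), np.float64(156.01655844548057))
top crop origin 329 177
side crop origin 263 116
```

View pics/lB.png

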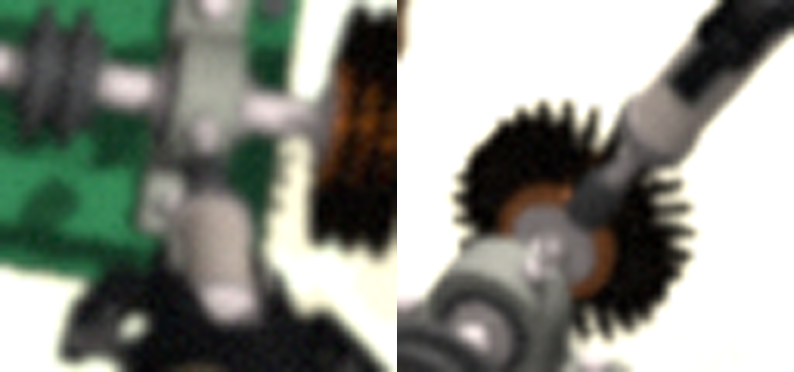

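```bash
cat > ax.py <<'E'
from h import *
import sys
k=sys.argv[1]; s=sensors.sense(); p=s["eef_pos"]; Rt=R.from_quat(s["ee_rot"],scalar_first=True).as_matrix()
balls={"top":(361.5,199.5),"side":(287.8,156.0)}
rays=[];
for n in("top","side"):
    c=np.load(f"{n}{k}.npz"); w=pts(c); L=(w-p)@Rt   # tool frame
    u0=np.array(proj(c,p+40*Rt[:,2]));u1=np.array(proj(c,p+100*Rt[:,2])); d=(u1-u0)/np.linalg.norm(u1-u0); nn=np.array([-d[1],d[0]])
    z=L[...,2]; rr=np.hypot(L[...,0],L[...,1]); v,u=np.indices(z.shape)
    pxmm=60/np.linalg.norm(u1-u0)
    mm=c["fx"]/(rot(c).T@(p-c["eye"]))[2]
    off=((u-u0[0])*nn[0]+(v-u0[1])*nn[1])
    pos=[]
    for a,b,rm in((31,40,24),(44,52,24),(60,74,12),(80,97,16)):
        m=(z>a)&(z<b)&(rr<rm); o=off[m]
        if m.sum()>3:
            sl=np.round((z[m]-a)/3); mids=[(o[sl==q].min()+o[sl==q].max())/2 for q in set(sl) if (sl==q).sum()>1]; wd=[np.ptp(o[sl==q])+1 for q in set(sl)]
            print(n,(a,b),m.sum(),"mid off mm",round(np.mean(mids)/mm,2),"width mm",round(np.median(wd)/mm,1),"mean xy",L[m][:,:2].mean(0).round(1))
    b=np.array(balls[n])-u0; print(n,"ball off mm",round(b@nn/mm,2),"nn->tool dir", "px/mm",round(mm,3))
    e=proj(c,p+70*Rt[:,2]); 
    for q,l in((0,"x"),(1,"y")):
        f=np.array(proj(c,p+70*Rt[:,2]+10*Rt[:,q]))-e; print("  tool",l,"-> off per mm",round(f@nn/10/mm,2))
print(Rt.round(3).tolist())
E
python3 ax.py B
```

```text
top (31, 40) 27 mid off mm -0.48 width mm 32.6 mean xy [-13.5   4.1]
top (80, 97) 21 mid off mm -1.55 width mm 16.3 mean xy [-6.5  5.1]
top ball off mm 0.47 nn->tool dir px/mm 0.382
  tool x -> off per mm -0.33
  tool y -> off per mm -0.91
side (31, 40) 37 mid off mm -1.13 width mm 32.8 mean xy [ 2.1 14.9]
side (60, 74) 22 mid off mm -1.36 width mm 9.8 mean xy [1.8 4.4]
side (80, 97) 36 mid off mm -2.24 width mm 12.0 mean xy [2.1 8. ]
side ball off mm -1.85 nn->tool dir px/mm 0.389
  tool x -> off per mm -0.95
  tool y -> off per mm 0.03
[[-0.844, 0.206, 0.495], [0.193, 0.978, -0.078], [-0.5, 0.029, -0.866]]
```

{"op": "play_rows", "data": {
  "deltas": [
    [0.143, -0.048, -0.26, 0, 0, 0, -1],
    [0.149, -0.023, -0.26, 0, 0, 0, -1],
    [0, 0, 0, 0, 0, 0, -1],
    [0, 0, 0, 0, 0, 0, -1]
  ]
}}

```text
time_s: 5.53
eef_pos: [563.5, -182.9, 251.8]
ee_rot: [0.258, 0.104, 0.961, -0.012]
force: [-0.7, -1.2, -3.1]
grip_width: 0.359
```

```bash
python3 look.py C; python3 ax.py C
```

```text
[ 563.5 -182.9  251.8] toolz [ 0.493 -0.077 -0.867] force [-0.7 -1.2 -3.1] grip 0.3590162463027977
top mouth px (np.float64(361.7746555432478), np.float64(201.34035086901577)) tcp (np.float64(363.3120291560593), np.float64(215.95252734288596)) ball (np.float64(361.6264596156913), np.float64(200.3320625610519))
side mouth px (np.float64(288.29626640432963), np.float64(154.90931265295143)) tcp (np.float64(306.479052908184), np.float64(133.86852011434772)) ball (np.float64(287.0880252864282), np.float64(156.01655844548057))
top crop origin 330 173
side crop origin 259 121
top (31, 40) 36 mid off mm 1.74 width mm 30.4 mean xy [-12.7   3. ]
top (80, 97) 19 mid off mm 0.7 width mm 14.4 mean xy [-8.4  2.7]
top ball off mm -0.88 nn->tool dir px/mm 0.376
  tool x -> off per mm -0.34
  tool y -> off per mm -0.91
side (31, 40) 33 mid off mm -1.43 width mm 29.7 mean xy [ 2.3 14.7]
side (60, 74) 21 mid off mm -1.56 width mm 8.3 mean xy [2.  4.5]
side (80, 97) 31 mid off mm -1.73 width mm 15.7 mean xy [2.6 7.5]
side ball off mm -1.99 nn->tool dir px/mm 0.382
  tool x -> off per mm -0.95
  tool y -> off per mm 0.03
[[-0.844, 0.206, 0.495], [0.193, 0.978, -0.079], [-0.5, 0.029, -0.866]]
```

View pics/lC.png

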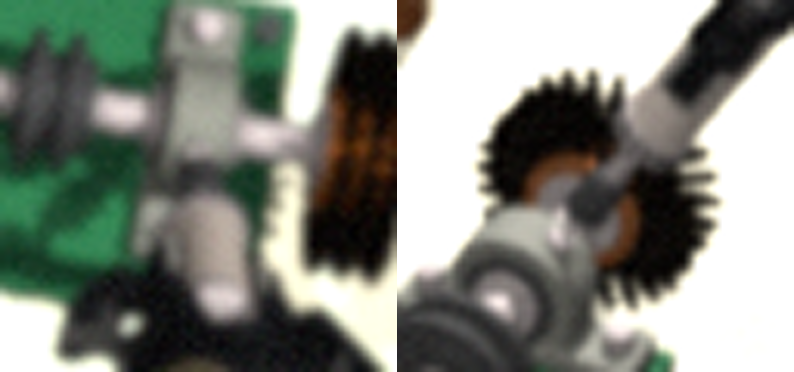

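The side view shows the coupler at (590,205), in line with the nipple at (560,230). The top view shows it within 1–2 mm of the nipple in y. I nudge +0.8 mm in y and advance slowly.

{"op": "play_rows", "data": {
  "deltas": [
    [0.066, 0.01, -0.108, 0, 0, 0, -1],
    [0.062, -0.01, -0.108, 0, 0, 0, -1],
    [0, 0, 0, 0, 0, 0, -1]
  ],
  "squeeze": 110
}}

```text
time_s: 6.18
eef_pos: [568.7, -183.0, 243.5]
ee_rot: [0.258, 0.104, 0.96, -0.013]
force: [0.0, -0.5, -3.9]
grip_width: 0.354
```

{"op": "play_rows", "data": {
  "deltas": [
    [0.037, -0.006, -0.065, 0, 0, 0, -1],
    [0.037, -0.006, -0.065, 0, 0, 0, -1],
    [0, 0, 0, 0, 0, 0, -1]
  ]
}}

```text
time_s: 6.43
eef_pos: [571.7, -183.5, 238.7]
ee_rot: [0.258, 0.104, 0.96, -0.013]
force: [0.5, -0.7, -3.4]
grip_width: 0.351
```

{"op": "play_rows", "data": {
  "deltas": [
    [0.025, -0.004, -0.043, 0, 0, 0, -1],
    [0.025, -0.004, -0.043, 0, 0, 0, -1],
    [0, 0, 0, 0, 0, 0, -1]
  ]
}}

```text
time_s: 6.68
eef_pos: [573.6, -183.8, 236.4]
ee_rot: [0.259, 0.104, 0.96, -0.013]
force: [-7.9, 0.9, 4.7]
grip_width: 0.352
```

{"op": "play_rows", "data": {
  "deltas": [
    [0.025, -0.004, -0.043, 0, 0, 0, -1],
    [0.025, -0.004, -0.043, 0, 0, 0, -1],
    [0, 0, 0, 0, 0, 0, -1]
  ]
}}

```text
time_s: 6.93
eef_pos: [575.7, -184.2, 233.4]
ee_rot: [0.259, 0.104, 0.96, -0.013]
force: [-7.7, 1.6, 6.4]
grip_width: 0.349
```

{"op": "play_rows", "data": {
  "deltas": [
    [0.02, -0.003, -0.046, 0, 0, 0, -1],
    [0.02, -0.003, -0.046, 0, 0, 0, -1],
    [0, 0, 0, 0, 0, 0, -1],
    [0, 0, 0, 0, 0, 0, -1]
  ]
}}

```text
time_s: 7.27
eef_pos: [577.4, -184.5, 230.4]
ee_rot: [0.26, 0.104, 0.96, -0.013]
force: [-9.1, 2.2, 8.1]
grip_width: 0.357
```

```bash
python3 look.py D; python3 ax.py D; python3 -c "
from h import *
s=sensors.sense();print(s['force'],s['wrist_torque'])"
```

```text
[ 577.4 -184.5  230.4] toolz [ 0.496 -0.079 -0.865] force [-9.1  2.2  8.1] grip 0.35664557732256674
top mouth px (np.float64(361.4094479468579), np.float64(197.26692088059502)) tcp (np.float64(362.80747788212886), np.float64(211.49728787381287)) ball (np.float64(361.6264596156913), np.float64(200.3320625610519))
side mouth px (np.float64(283.4302340108401), np.float64(159.59415189054096)) tcp (np.float64(301.0567829023844), np.float64(139.36374880965883)) ball (np.float64(287.0880252864282), np.float64(156.01655844548057))
top crop origin 329 169
side crop origin 254 125
top (31, 40) 22 mid off mm -0.84 width mm 29.6 mean xy [-13.7   3.8]
top (60, 74) 8 mid off mm 0.64 width mm 8.1 mean xy [-9.3  3.7]
top (80, 97) 11 mid off mm -0.41 width mm 11.1 mean xy [-8.9  4.4]
top ball off mm -0.36 nn->tool dir px/mm 0.37
  tool x -> off per mm -0.33
  tool y -> off per mm -0.91
side (31, 40) 33 mid off mm 0.18 width mm 33.2 mean xy [ 1.6 13.4]
side (60, 74) 34 mid off mm -1.97 width mm 13.1 mean xy [2.7 5.5]
side (80, 97) 28 mid off mm -2.03 width mm 9.7 mean xy [2.4 7. ]
side ball off mm -2.47 nn->tool dir px/mm 0.376
  tool x -> off per mm -0.96
  tool y -> off per mm 0.03
[[-0.844, 0.206, 0.496], [0.192, 0.978, -0.079], [-0.501, 0.028, -0.865]]
[-8.89189348  2.65084936  7.39945796] [0.34307065 1.13986091 0.06613092]
```

View pics/lD.png

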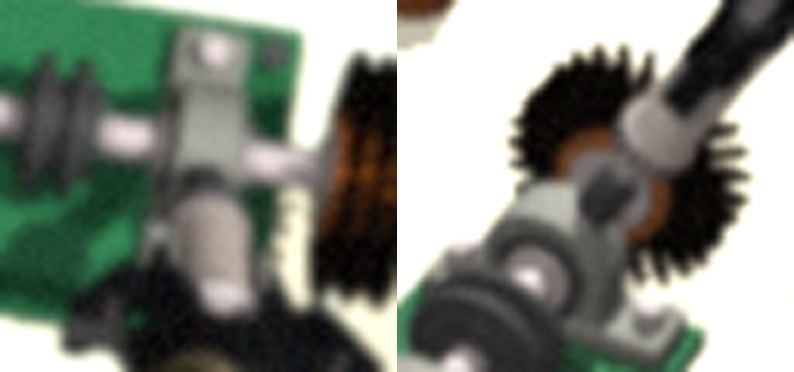

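The coupler (side crop (605,193)) now covers the ball, and the collar has closed up on it. Force (axial about 14.4 N) and distance both suggest the nozzle is about 10.5 mm in. About 2.5 N of sideways force remains, so I relieve it and add a little push.

{"op": "play_rows", "data": {
  "deltas": [
    [-0.025, 0.006, -0.03, 0, 0, 0, -1],
    [0, 0, 0, 0, 0, 0, -1],
    [0, 0, 0, 0, 0, 0, -1],
    [0, 0, 0, 0, 0, 0, -1],
    [0, 0, 0, 0, 0, 0, -1]
  ]
}}

```text
time_s: 8.08
eef_pos: [576.9, -184.4, 229.9]
ee_rot: [0.261, 0.104, 0.96, -0.013]
force: [-7.2, 1.9, 8.6]
grip_width: 0.352
```

```bash
python3 look.py E >/dev/null; python3 ax.py E; python3 - <<'E'
from h import *
s=sensors.sense();Rt=R.from_quat(s["ee_rot"],scalar_first=True).as_matrix();f=s["force"]-[0,-.5,-3.3]
print(s["eef_pos"].round(1),s["force"].round(1),"tool-frame f",(f@Rt).round(1),"ball along axis",(np.array([615.5,-190.7,161.5])-s["eef_pos"])@Rt)
# collar-underside to mouth distance from side depth along tool z
for k in "BCE":
    c=np.load(f"side{k}.npz"); w=pts(c); 
    # extent of >13.5mm-wide body along predicted axis: radial profile
    P={"B":[551.2,-179.7,272.3],"C":[563.5,-182.9,251.8],"E":s["eef_pos"]}[k]
    L=(w-P)@Rt; m=(np.hypot(L[...,0]-1.5,L[...,1])<20)&(L[...,2]>25)&(L[...,2]<110)
    z=L[m][:,2];r=np.hypot(L[m][:,0]-1.5,L[m][:,1])
    print(k,[(a,int(((z>=a)&(z<a+4)).sum()),round(float(np.median(r[(z>=a)&(z<a+4)])),1) if ((z>=a)&(z<a+4)).any() else None) for a in range(28,104,4)])
E
```

```text
top (31, 40) 26 mid off mm -1.4 width mm 31.3 mean xy [-14.6   6.5]
top (60, 74) 6 mid off mm -2.73 width mm 2.7 mean xy [-9.2  3.3]
top (80, 97) 14 mid off mm -0.44 width mm 13.5 mean xy [-8.7  4. ]
top ball off mm -0.29 nn->tool dir px/mm 0.369
  tool x -> off per mm -0.33
  tool y -> off per mm -0.91
side (31, 40) 31 mid off mm -2.97 width mm 31.9 mean xy [ 2.8 14.5]
side (60, 74) 35 mid off mm -1.63 width mm 16.8 mean xy [2.1 5.8]
side (80, 97) 27 mid off mm -0.74 width mm 12.1 mean xy [2.4 7.4]
side ball off mm -2.04 nn->tool dir px/mm 0.375
  tool x -> off per mm -0.96
  tool y -> off per mm 0.03
[[-0.843, 0.206, 0.497], [0.192, 0.978, -0.08], [-0.503, 0.028, -0.864]]
[ 576.9 -184.5  229.9] [-6.8  2.3  9.4] tool-frame f [ -0.1   1.7 -14.6] ball along axis [ 6.72114982e-01 -6.26881161e-02  7.88325844e+01]
B [(28, 19, 18.3), (32, 16, 18.9), (36, 9, 18.0), (40, 0, None), (44, 0, None), (48, 1, 6.4), (52, 5, 6.2), (56, 4, 5.6), (60, 4, 5.7), (64, 3, 5.7), (68, 10, 6.5), (72, 14, 8.9), (76, 7, 10.6), (80, 8, 10.0), (84, 9, 10.3), (88, 7, 10.2), (92, 11, 10.8), (96, 3, 9.7), (100, 0, None)]
C [(28, 19, 18.0), (32, 16, 17.9), (36, 9, 18.0), (40, 0, None), (44, 0, None), (48, 2, 5.2), (52, 3, 5.9), (56, 5, 4.1), (60, 5, 5.5), (64, 3, 4.9), (68, 8, 6.1), (72, 13, 8.3), (76, 9, 10.0), (80, 9, 9.4), (84, 6, 9.3), (88, 8, 9.6), (92, 11, 10.0), (96, 1, 9.8), (100, 0, None)]
E [(28, 27, 17.7), (32, 16, 18.2), (36, 12, 18.2), (40, 2, 17.3), (44, 0, None), (48, 0, None), (52, 5, 5.4), (56, 2, 5.5), (60, 11, 6.5), (64, 12, 8.8), (68, 7, 9.7), (72, 11, 10.3), (76, 4, 10.3), (80, 10, 10.3), (84, 9, 10.7), (88, 1, 9.6), (92, 2, 5.2), (96, 39, 11.1), (100, 36, 16.4)]
```

{"op": "play_rows", "data": {
  "deltas": [
    [0.013, -0.002, -0.023, 0, 0, 0, -1],
    [0, 0, 0, 0, 0, 0, -1],
    [0, 0, 0, 0, 0, 0, -1],
    [0, 0, 0, 0, 0, 0, -1],
    [0, 0, 0, 0, 0, 0, -1],
    [0, 0, 0, 0, 0, 0, -1]
  ]
}}

```text
time_s: 8.98
eef_pos: [577.4, -184.5, 229.1]
ee_rot: [0.261, 0.104, 0.96, -0.013]
force: [-6.6, 1.4, 9.7]
grip_width: 0.35
```

```bash
python3 - <<'E'
from h import *
s=sensors.sense();Rt=R.from_quat(s["ee_rot"],scalar_first=True).as_matrix()
print(s["eef_pos"].round(1),"f tool",((s["force"]-[0,-.5,-3.3])@Rt).round(1),s["grip_width"],Rt[:,2].round(3))
order.finish_job()
E
```

```text
[ 577.4 -184.5  229.1] f tool [ -0.6   0.8 -14.7] 0.34956029052063764 [ 0.498 -0.08  -0.864]
the job is handed in; nothing more can be done
```

I lifted the gun out of the tool block, snapped its coupler onto the right (-y) nipple beside the brush, and handed the job in at 9.0 s with the gun still held and pushed in. No verdict is reported, so success rests on the checks below.

- **Nozzle travel:** the last axial force was 14.7 N, which means about 11 mm in by the spring figures. The side-camera depth, taken just before a final 1 mm push, showed the coupler about 10 mm into the gun. TCP-to-ball distance gave about 10.5 mm at that point. All are above the 8 mm needed.
- **Fit on the nipple:** no contact showed until about the expected seating depth, and the force then rose past the 9 N snap force. I take that as snapped on, though I could not see the jaws close. Sideways force at the end was under 1 N.
- **Angle:** the tool leans 30.2° from upright, against the nipple's 30°. The gun-axis image checks were noisy (mid-line offsets of 1–3 mm), so the gun's own angle is known only to a few degrees, against the 8° limit.
- **Grip and bystanders:** the fingers held the barrel steadily at 110 N. I planned the path clear of the other objects, but took no final picture to confirm they had not moved.

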